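# Pack the penetration-test kit tray

## Robot

A 6-joint arm with a two-finger parallel gripper is mounted at the origin on a cart in front of the work surface, level with it; the furniture and walls round the work are solid. World frame = base frame: x ahead of the robot, y to its left, z up, the work surface at z = 0. Lengths are in m, angles in degrees, forces in N, time in s.
With the tool pointing down it reaches from about 0.3 to 0.95 m from the base axis. Payload 3.1 kg.
Tool frame: the origin (TCP) lies on the centre line of the jaws, within the pads' length; the fingertips stand 25 mm ahead of it and the grasp point (between the pads) lies 6 mm ahead of it; y points along the fingers, x is the direction in which the jaws open and shut, and the axes are right-handed (so a half turn about y gives the same grasp; the last joint's range is limited). The gripper opens to 85 mm and grips with 20 to 120 N. Pads are 22 mm wide; open, the fingers measure 114 mm over their backs; the gripper's body (76 mm by 85 mm) begins 54 mm behind the grasp point. The pads swing forward as they close: fully open they stand 13 mm farther back than shut.
Start: joints at [-68.509, 17.653, 93.61, -0, 68.738, -3.994], TCP at [0.269, -0.564, 0.256] pointing down, gripper open.
Joint ranges: [-175.34, 175.34], [-45.06, 112.39], [2.9, 150.54], [-68.45, 248.45], [3.09, 151.38], [-168.51, 168.51]. Speed limits (degrees/s): [159.86, 159.86, 180, 180, 180, 180].

## Interface

Orientations are given as [roll, pitch, yaw] about the fixed x, y, z axes, in that order (R = Rz(yaw) Ry(pitch) Rx(roll)).
In Python, from workcell import sense, capture, job_done gives the robot as it stands. The module is installed in compiled form; this text tells all that it offers.
- The arm moves only by the tool send_rows, never from a script. Its argument "moves" is a list of rows, each a list of 2 entries, a list of its own where there are three numbers: the shift along the tool's x, y, z in m, then the turn about the tool's y in rad. In form: [[[dx, dy, dz], yaw], ...]. A call has 1 to 12 rows; each row is the pose to reach, as a shift and turn from the pose commanded when the call began, along the tool's axes at that moment; what a row does not reach only later rows make up. A row lasts 1/12 s, in which the tool goes at most 41.7 mm and 7.16 degrees, less where a joint would pass 70% of its speed; a pose out of reach is approached as far as the arm can. A call with a gripper value outside its range is refused whole. "jaw" is the finger opening in m, from 0 to 0.0854, set as the call begins (left out, the last holds). The fingers move at their own pace and stop on an object; "squeeze" is the grip in N (left out, the last holds). Time passes only in rows, so rows that repeat a pose let the fingers close. It gives the time, the measured TCP pose, the force and the opening at its end, in the units of the state.
- sense(): the state, without advancing time (a new reading comes with each control period).
- capture(name): name is "scene" or "top"; returns a dict with "image" (420x560x3 uint8, red, green, blue), "z_map" (420x560 float32, m along the optical axis (not along the pixel's ray), 0 where there is no reading), "fx", "fy", "cx", "cy" (pixels), "R" (3x3) and "t" (3): a world point X has camera coordinates R X + t. Camera axes: x right, y down, z forward; pixel columns grow to the right and rows downward; lengths in m; the calibration is good to about 2 mm. A picture is of the moment at which its call begins.
- job_done(): hands the job in, once; it reports no verdict.
The state is a dict: "t": time; "qpos": joint angles; "dq": joint speeds; "joint_torque": joint torques, N m; "ee_pos": TCP position; "tool_rot": TCP orientation; "contact_force": force on the tool from outside, world axes, zero at the start; "ft_torque": the same for the moment, N m; "opening": opening from 0.0 (shut) to 1.0 (fully open).
Only numpy, scipy, OpenCV 4.12 (cv2) and the standard library are available. Lean on these libraries where they do the work, as an engineer would, in place of code of your own. Each camera call takes 0.05 s, during which the arm holds its last target. There are 200 camera calls.

## Task

Pack the kit tray for a duplicate penetration test: stand the two small sample tins in the two wide wells, one in each, stand the smaller brass weight in the narrow well, and lay the tube of needles in its cradle, everything fully home. Keep the tins upright at all times, as their samples must not be spoilt, and leave the larger tin and the larger weight where they stand: they belong to another test.

Things in the scene. Friction and masses are not known exactly. Their poses are not given: they have to be found in the camera images.
- small_tin_1 (a point): First small tin: round open steel sample tin filled with black bitumen, 57 mm across, 34 mm high; loose, stands upright on the worktop. Either of the two small tins may go into either tin well. Point: its centre, 17 mm above its underside; z axis up.
- small_tin_2 (a point): Second small tin: the same, round open steel sample tin filled with black bitumen, 57 mm across, 34 mm high; loose, stands upright on the worktop. Either of the two small tins may go into either tin well. Point: its centre, 17 mm above its underside; z axis up.
- large_tin (a point): Look-alike, stays where it is: larger round sample tin filled with bitumen, 71 mm across, 45 mm high. Point: its centre, 22.5 mm above its underside.
- small_weight (a point): Smaller of the two brass knob weights, upright, foot 23 mm across, 41 mm high, the knob at the top narrower; grasp it round its body, the lower 23 mm. Point: its centre, 20.5 mm above its foot; z axis up.
- large_weight (a point): Look-alike, stays where it is: the larger brass knob weight, 29 mm across, 51 mm high. Point: its centre, 25.5 mm above its foot.
- tube (a point): Clear plastic tube of spare needles with a green cap, squarish, lying flat on the worktop, 80 mm long (its y axis), 14 mm wide (its x axis; 12 mm where it is gripped) and 14 mm high; either way round will do in the cradle. Point: its centre, 7 mm above its underside.
- tin_well_1 (a point): Tin well 1: light grey plastic insert (89 x 99 x 18 mm, long side along y), one of four side by side, in any arrangement, in a low fixed steel tray. It has a round well 68 mm across and 12 mm deep for a small tin. Point: centre of the well's floor, where the tin's underside goes; the insert's top is 12 mm above it; z axis up.
- tin_well_2 (a point): Tin well 2: light grey plastic insert (89 x 99 x 18 mm, long side along y), one of four side by side, in any arrangement, in a low fixed steel tray. It has a round well 68 mm across and 12 mm deep for a small tin. Point: centre of the well's floor, where the tin's underside goes; the insert's top is 12 mm above it; z axis up.
- weight_well (a point): Weight well: light grey plastic insert (89 x 99 x 18 mm, long side along y), one of four side by side, in any arrangement, in a low fixed steel tray. It has a small round well 33 mm across and 9 mm deep. Point: centre of the well's floor, where the weight's foot goes; the insert's top is 9 mm above it.
- tube_cradle (a point): Tube cradle: light grey plastic insert (89 x 99 x 18 mm, long side along y), one of four side by side, in any arrangement, in a low fixed steel tray. Slot along its y axis, 24 mm wide, 91 mm long, 8 mm deep, with a 40 mm wide finger gap across its middle, 6 mm deeper than the slot. Point: centre of the slot on its floor, where the tube's underside goes.

How it is judged:
By the outcome, as a careful person would: the job done as asked, in the order asked, and still so for the second after the job is handed in, with the robot touching nothing.
It also fails if it takes over 133 s, if anything falls off the work surface, if the arm or the gripper's body presses on something with over 40 N, if the wrist force passes 120 N, or if a joint passes its speed limit or range.

## Working session

There is one attempt and no reset: what is moved stays moved. The work goes in short steps, Python scripts to look and compute and a tool call to move; the robot and the scene stay as the last step left them, time stands still between calls to the robot, and variables do not carry over. Pictures are saved under pics/ and viewed, about 12 in all and at most 16, crops included, and the job is handed in when it is done.

Besides the shell and the picture viewer there is one more tool, called after "Call:" in YAML: its name, and indented under it one key for each argument. send_rows: Moves the arm, as the interface text tells. Its arguments: {"type":"object","properties":{"moves":{"type":"array"},"jaw":{"type":"number"},"squeeze":{"type":"number"}},"required":["moves"]}

```bash
mkdir -p pics; cat > h.py <<'E'
import numpy as np,cv2
from workcell import sense,capture,job_done
def world(c,u,v,z=None):
    z=c['z_map'][v,u] if z is None else z
    p=np.array([(u-c['cx'])/c['fx']*z,(v-c['cy'])/c['fy']*z,z])
    return c['R'].T@(p-c['t'])
def wmap(c):
    v,u=np.mgrid[:420,:560];z=c['z_map']
    P=np.stack([(u-c['cx'])/c['fx']*z,(v-c['cy'])/c['fy']*z,z],-1)
    return (P-c['t'])@c['R']
def save(c,n): cv2.imwrite('pics/'+n,c['image'][:,:,::-1])
E
python3 - <<'E'
from h import *
import pickle
s=sense();print(s)
for n in('scene','top'):
    c=capture(n);save(c,n+'1.png');pickle.dump(c,open(n+'.pkl','wb'))
    print(n,c['fx'],c['cx'],c['cy'],c['R'].round(3).tolist(),(-c['R'].T@c['t']).round(3))
E
```

```text
{'t': 0.0, 'qpos': array([-6.85072007e+01,  1.77037099e+01,  9.36886026e+01,  1.23682595e-04,
        6.87376496e+01, -3.99645557e+00]), 'dq': array([-0.01757029, -0.08644124,  0.09061891, -0.00394233, -0.07887682,
        0.01390538]), 'joint_torque': array([-3.71013300e-05, -4.15258992e+01, -2.76665890e+01,  3.26278303e-05,
        1.01854879e-02,  1.19226425e-05]), 'ee_pos': array([ 0.26863295, -0.56348649,  0.25506328]), 'tool_rot': array([-89.99082743,   0.12963804, -64.51077977]), 'contact_force': array([ 0.20064047, -0.1119838 ,  0.76235623]), 'ft_torque': array([0.02400598, 0.00742247, 0.01513991]), 'opening': 0.9974072083315635}
scene 404.74204047887343 280.8155770575112 211.16286229564707 [[0.67, -0.742, 0.001], [-0.393, -0.356, -0.848], [0.63, 0.568, -0.53]] [-0.085 -0.541  0.536]
top 382.26617016917857 277.23178380370547 207.2264315169487 [[-0.019, -1.0, -0.01], [-0.999, 0.019, -0.042], [0.043, 0.009, -0.999]] [0.453 0.008 1.17 ]
```

View pics/scene1.png

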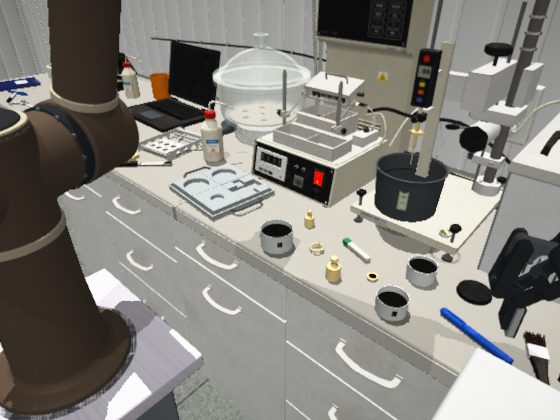

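View pics/top1.png

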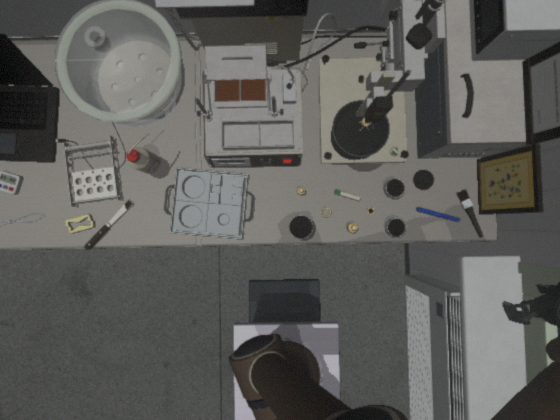

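Scene view: tray at about (220,188), large tin (277,237), tube (355,250), small tins (422,270) and (392,303), weights (309,219) small and (333,268) large. The top view agrees: small tins (395,188) and (395,227), large tin (302,227), small weight (301,190), large weight (353,228), tube (347,195), tray (210,204) with tin wells on its left, cradle and weight well on its right.

```bash
python3 - <<'E'
from h import *
import pickle
C={n:pickle.load(open(n+'.pkl','rb')) for n in('scene','top')}
W={n:wmap(C[n]) for n in C}
# rough from top
for n,(u,v) in dict(t1=(395,188),t2=(395,227),L=(302,227),sw=(301,190),lw=(353,228),tube=(347,195),lid=(424,180)).items():
    p=W['top'][v,u]; print(n,p.round(4))
    for k in W:
        w=W[k]; m=(np.hypot(w[...,0]-p[0],w[...,1]-p[1])<.055)&(C[k]['z_map']>0)
        nb=w[m]; g=np.median(nb[nb[:,2]<.006][:,2]); o=nb[(nb[:,2]>g+.006)&(nb[:,2]<.1)]
        top=np.percentile(o[:,2],95); ot=o
        print('  ',k,'table',g.round(4),'top',top.round(4),'mid',((np.percentile(ot,2,0)+np.percentile(ot,98,0))/2).round(4),'ext',(np.percentile(ot,98,0)-np.percentile(ot,2,0)).round(4),len(ot))
# crops
a=cv2.resize(C['top']['image'][160:250,160:440],None,fx=2.85,fy=2.85,interpolation=cv2.INTER_CUBIC)
b=cv2.resize(C['top']['image'][160:250,160:260],(600,540)[:2],interpolation=cv2.INTER_CUBIC)[:340*2]
d=C['top']; hz=np.clip((W['top'][160:250,160:260,2]+.005)*6000,0,255).astype(np.uint8)
hz=cv2.cvtColor(cv2.resize(hz,(400,360),interpolation=cv2.INTER_NEAREST),cv2.COLOR_GRAY2BGR)
b=cv2.resize(C['top']['image'][160:250,160:260,::-1],(400,360),interpolation=cv2.INTER_CUBIC)
cv2.imwrite('pics/trayc.png',np.hstack([b,hz]))
E
```

```text
t1 [ 0.5533 -0.3358  0.0241]
   scene table -0.0006 top 0.0325 mid [ 0.5526 -0.3363  0.0203] ext [0.0553 0.0531 0.0262] 758
   top table -0.0003 top 0.033 mid [ 0.5537 -0.3332  0.0237] ext [0.0519 0.0536 0.0228] 327
t2 [ 0.4365 -0.3332  0.0205]
   scene table -0.136 top 0.0281 mid [ 0.4282 -0.3337 -0.0472] ext [0.0818 0.0993 0.1583] 3503
   top table -0.0002 top 0.0332 mid [ 0.4351 -0.3341  0.0211] ext [0.0509 0.0548 0.027 ] 335
L [ 0.4418 -0.0542  0.0308]
   scene table -0.2598 top 0.0375 mid [ 0.4329 -0.055  -0.1022] ext [0.0882 0.0979 0.2884] 3282
   top table -0.0001 top 0.0438 mid [ 0.442  -0.0497  0.0371] ext [0.0651 0.0627 0.0166] 464
sw [ 0.5514 -0.0531  0.0404]
   scene table -0.0011 top 0.0392 mid [ 0.5478 -0.0575  0.0227] ext [0.0174 0.0189 0.0345] 123
   top table -0.0003 top 0.0413 mid [ 0.5547 -0.0684  0.0241] ext [0.0282 0.0473 0.0357] 51
lw [ 0.4363 -0.2022  0.0492]
   scene table -0.1781 top 0.028 mid [ 0.4338 -0.2022 -0.066 ] ext [0.0926 0.0998 0.2014] 3089
   top table -0.0002 top 0.0507 mid [ 0.4439 -0.2052  0.029 ] ext [0.0398 0.0278 0.0456] 93
tube [ 0.5359 -0.1937  0.0119]
   scene table -0.0008 top 0.0138 mid [ 0.5348 -0.1972  0.01  ] ext [0.0311 0.0744 0.0089] 199
   top table -0.0001 top 0.0163 mid [ 0.5364 -0.1944  0.0118] ext [0.0299 0.0738 0.0107] 122
lid [ 0.5773 -0.4291  0.0087]
   scene table -0.0004 top 0.0096 mid [ 0.5775 -0.4313  0.0079] ext [0.0549 0.0533 0.0041] 579
   top table -0.0002 top 0.0118 mid [ 0.5789 -0.4287  0.0092] ext [0.0551 0.0556 0.0066] 276
```

View pics/trayc.png

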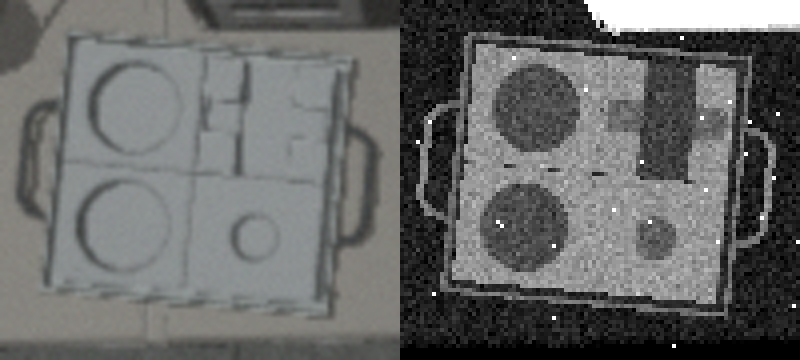

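```bash
cat > m.py <<'E'
from h import *
import pickle
from scipy.ndimage import median_filter
from scipy.optimize import least_squares
def ray(c,uv,z):
    uv=np.asarray(uv,float);d=np.c_[(uv[:,0]-c['cx'])/c['fx'],(uv[:,1]-c['cy'])/c['fy'],np.ones(len(uv))]@c['R']
    o=-c['R'].T@c['t'];return o+d*((z-o[2])/d[:,2])[:,None]
def holes(c,box,zt,zr):
    """regions lower than the insert top, projected to the top plane"""
    w=wmap(c);h=w[...,2].copy();h[c['z_map']==0]=zt;h=median_filter(h,3)
    m=((h<zr)&(w[...,0]>box[0])&(w[...,0]<box[1])&(w[...,1]>box[2])&(w[...,1]<box[3])).astype(np.uint8)
    n,l,st,_=cv2.connectedComponentsWithStats(m)
    for i in range(1,n):
        if st[i,4]<25: continue
        v,u=np.nonzero(l==i);p=ray(c,np.c_[u,v],zt)[:,:2].astype(np.float32)
        r=cv2.minAreaRect(p)
        print('  hole',p.mean(0).round(4),'rect c',np.round(r[0],4),np.round(r[1],4),round(r[2],1),'floor',np.percentile(h[v,u],[10,30,50]).round(4),len(u))
if __name__=='__main__':
    C={n:pickle.load(open(n+'.pkl','rb')) for n in('scene','top')}
    for k,c in C.items():
        w=wmap(c);m=(w[...,0]>.41)&(w[...,0]<.6)&(w[...,1]>.14)&(w[...,1]<.3)&(w[...,2]>.005)
        zz=w[m][:,2];hi,e=np.histogram(zz,bins=np.arange(.004,.04,.001));zt=np.median(zz[(zz>.016)]);print(k,'top z',zt,hi)
        holes(c,(.40,.63,.10,.36),zt,zt-.0045)
        b=(w[...,0]>.40)&(w[...,0]<.66)&(w[...,1]>.08)&(w[...,1]<.38)&(w[...,2]>.02)&(w[...,2]<.04)
        print('  rim rect',cv2.minAreaRect(w[b][:,:2].astype(np.float32)))
        # objects: silhouettes of rim/top
        for n,(x,y,R,H) in dict(t1=(.553,-.334,.0285,.034),t2=(.435,-.334,.0285,.034),L=(.442,-.05,.0355,.045),sw=(.550,-.055,.0115,.041),lw=(.435,-.2,.0145,.051)).items():
            s=(np.hypot(w[...,0]-x,w[...,1]-y)<R+.012)&(w[...,2]>.008)&(w[...,2]<H+.006)
            q=w[s]; t=q[q[:,2]>H-.006] 
            f=least_squares(lambda a:np.maximum(np.hypot(q[:,0]-a[0],q[:,1]-a[1])-R,0)-0,[x,y],loss='soft_l1',f_scale=.002).x
            g=least_squares(lambda a:np.hypot(t[:,0]-a[0],t[:,1]-a[1])-a[2],[x,y,R],loss='soft_l1',f_scale=.002).x
            print('  ',n,'bound',f.round(4),'rim',g.round(4),'rimz',np.percentile(t[:,2],[50,90]).round(4),'fillz',np.median(w[(np.hypot(w[...,0]-x,w[...,1]-y)<R*.5)][:,2]).round(4),'topmean',t.mean(0).round(4))
        s=(np.hypot(w[...,0]-.536,w[...,1]+.195)<.05)&(w[...,2]>.006)&(w[...,2]<.02)
        q=w[s];print('   tube',cv2.minAreaRect(q[:,:2].astype(np.float32)),np.median(q[:,2]),q.mean(0).round(4), np.degrees(np.arctan2(*np.linalg.svd(q[:,:2]-q[:,:2].mean(0))[2][0][::-1])).round(2))
E
python3 m.py
```

```text
scene top z 0.01849600974822079 [  0 112 128  67  43  58  58  64  47  39  31  35  88 259 438 270  59  10
   0   0   0   0   0   0   0   0   0   0   0   0   0   0   0   0   0]
  hole [0.5712 0.33  ] rect c [0.5725 0.3271] [0.0251 0.058 ] 65.6 floor [-0.0018 -0.0005  0.0116] 35
  hole [0.566  0.2658] rect c [0.5663 0.2663] [0.0561 0.0628] 42.2 floor [0.006  0.0065 0.007 ] 178
  hole [0.5598 0.1671] rect c [0.5601 0.1673] [0.0811 0.0926] 86.5 floor [0.0043 0.0048 0.0068] 284
  hole [0.4775 0.275 ] rect c [0.4781 0.2749] [0.0512 0.0637] 42.2 floor [0.006  0.0064 0.0068] 198
  hole [0.443  0.1611] rect c [0.4921 0.2042] [0.223  0.2579] 0.3 floor [-0.0016 -0.001   0.0002] 1506
  hole [0.4665 0.1768] rect c [0.4676 0.1779] [0.0203 0.028 ] 42.2 floor [0.0097 0.0099 0.0109] 45
  hole [ 0.2034 -0.1083] rect c [ 0.2442 -0.0608] [0.5468 0.1085] 59.7 floor [-0.8603 -0.5624 -0.4031] 7906
  rim rect ((0.537301242351532, 0.2388288378715515), (0.29960402846336365, 0.21769709885120392), 84.82002258300781)
   t1 bound [ 0.5528 -0.3352] rim [ 0.553  -0.3356  0.0275] rimz [0.0312 0.0334] fillz 0.0258 top
[... 1506 characters left out ...]
[ 0.5536 -0.3341  0.0306]
   t2 bound [ 0.4356 -0.3341] rim [ 0.4355 -0.3339  0.0278] rimz [0.033 0.035] fillz 0.0189 topmean [ 0.4369 -0.337   0.0326]
   L bound [ 0.4422 -0.05  ] rim [ 0.4424 -0.0497  0.0348] rimz [0.044  0.0464] fillz 0.0326 topmean [ 0.4422 -0.0479  0.0438]
   sw bound [ 0.551 -0.054] rim [ 0.5507 -0.0544  0.0042] rimz [0.0393 0.042 ] fillz 0.0395 topmean [ 0.5508 -0.0542  0.0393]
   lw bound [ 0.4374 -0.2051] rim [ 0.4371 -0.2048  0.0051] rimz [0.0494 0.0517] fillz 0.0385 topmean [ 0.4369 -0.2049  0.0492]
   tube ((0.5311488509178162, -0.19356444478034973), (0.08037091046571732, 0.02391641028225422), 71.49104309082031) 0.01270788219747979 [ 0.5361 -0.1933  0.0124] 72.51
```

```bash
python3 - <<'E'
from m import *
C={n:pickle.load(open(n+'.pkl','rb')) for n in('scene','top')}
a=np.radians(-5.8);R=np.array([[np.cos(a),-np.sin(a)],[np.sin(a),np.cos(a)]])
c0=np.array([.5598,.1713])
for k,zt in(('top',.0195),('scene',.0185)):
    c=C[k];w=wmap(c);v,u=np.mgrid[:420,:560]
    p=ray(c,np.c_[u.ravel(),v.ravel()],zt)[:,:2].reshape(420,560,2)
    l=(p-c0)@R; ins=(abs(l[...,0])<.042)&(abs(l[...,1])<.046)&(c['z_map']>0)
    h=w[...,2]
    s=ins&(abs(l[...,1])>.026)&(abs(l[...,1])<.042)&(h<zt-.004)
    g=ins&(abs(l[...,0])>.017)&(abs(l[...,0])<.036)&(h<zt-.004)
    for m,i,n in((s,0,'slot x'),(g,1,'gap y')):
        q=np.percentile(l[m][:,i],[3,97]);print(k,n,q.round(4),q.mean().round(4),'z',np.percentile(h[m],[20,50]).round(4))
w=wmap(C['top'])
for x0 in np.arange(.46,.74,.04):
    print(round(x0,2),[ (lambda q: round(float(np.percentile(q,98)),3) if len(q) else None)(w[(w[...,0]>x0)&(w[...,0]<x0+.04)&(w[...,1]>y0)&(w[...,1]<y0+.05)][:,2]) for y0 in np.arange(-.45,.45,.05)])
E
```

```text
top slot x [-0.012   0.0106] -0.0007 z [0.0102 0.0126]
top gap y [-0.0182  0.0192] 0.0005 z [0.0042 0.0058]
scene slot x [-0.0122  0.0062] -0.003 z [0.0068 0.0105]
scene gap y [-0.0205  0.0122] -0.0041 z [0.0036 0.0049]
0.46 [0.017, 0.004, 0.03, 0.009, 0.005, 0.005, 0.013, 0.044, 0.043, 0.004, 0.018, 0.023, 0.025, 0.024, 0.013, 0.024, 0.014, 0.005]
0.5 [0.004, 0.027, 0.031, 0.004, 0.015, 0.014, 0.004, 0.004, 0.005, 0.004, 0.019, 0.023, 0.023, 0.025, 0.025, 0.024, 0.019, 0.004]
0.54 [0.012, 0.033, 0.033, 0.003, 0.005, 0.016, 0.004, 0.04, 0.025, 0.005, 0.006, 0.024, 0.021, 0.024, 0.02, 0.024, 0.018, 0.005]
0.58 [0.012, 0.005, 0.005, 0.004, 0.004, 0.004, 0.004, 0.005, 0.004, 0.004, 0.004, 0.024, 0.023, 0.024, 0.023, 0.022, 0.104, 0.109]
0.62 [0.248, 0.087, 0.085, 0.15, 0.151, 0.151, 0.086, 0.114, 0.143, 0.147, 0.152, 0.142, 0.122, 0.118, 0.016, 0.014, 0.159, 0.18]
0.66 [0.248, 0.049, 0.055, 0.151, 0.524, 0.392, 0.151, 0.117, 0.153, 0.155, 0.154, 0.155, 0.153, 0.122, 0.004, 0.004, 0.178, 0.122]
0.7 [0.271, 0.047, 0.048, 0.15, 0.541, 0.393, 0.151, 0.118, 0.154, 0.156, 0.154, 0.155, 0.155, 0.122, 0.004, 0.224, 0.228, 0.229]
```

Call:
send_rows:
  moves:
    - [[-0.007,0,0.012],0.02]
    - [[-0.02,0,0.037],0.07]
    - [[-0.036,0,0.067],0.12]
    - [[-0.053,0,0.099],0.18]
    - [[-0.071,0,0.131],0.235]
    - [[-0.088,0,0.163],0.29]
    - [[-0.104,0,0.193],0.345]
    - [[-0.118,0.01,0.219],0.39]
    - [[-0.129,0.03,0.239],0.425]
    - [[-0.1345,0.06,0.249],0.445]
    - [[-0.1345,0.09,0.249],0.445]
    - [[-0.1345,0.105,0.249],0.445]
  jaw: 0.0854
  squeeze: 30

```text
t: 1.1
ee_pos: [0.4343, -0.3327, 0.1474]
tool_rot: [-90.3, 0.2, -89.9]
contact_force: [-0.2, 0.1, -0.9]
opening: 1.002
```

```bash
python3 - <<'E'
from h import *
import pickle
w=wmap(pickle.load(open('top.pkl','rb')))
for y0 in np.arange(-.05,.35,.03):
    q=w[(w[...,0]>.58)&(w[...,0]<.72)&(w[...,1]>y0)&(w[...,1]<y0+.03)&(w[...,2]>.06)]
    print(y0.round(2),np.percentile(q[:,0],2).round(3) if len(q) else None)
s=sense();print(s['ee_pos'],s['tool_rot'],s['contact_force'])
for n in('scene','top'):
    c=capture(n);w=wmap(c)
    p=s['ee_pos'];m=(np.hypot(w[...,0]-p[0],w[...,1]-p[1])<.075)&(w[...,2]>.06)&(w[...,2]<.2)&(c['z_map']>0)
    q=w[m];print(n,len(q),np.percentile(q[:,2],[0.5,2,5,10]).round(4),np.histogram(q[:,1],12))
    save(c,n+'2.png')
im=cv2.resize(capture('scene')['image'][200:380,330:560],(800,600))
cv2.imwrite('pics/s2c.png',im[:,:,::-1])
E
```

```text
-0.05 0.633
-0.02 0.63
0.01 0.633
0.04 0.633
0.07 0.634
0.1 0.631
0.13 0.632
0.16 0.632
0.19 0.633
0.22 0.64
0.25 None
0.28 None
0.31 None
0.34 0.689
[ 0.4343447  -0.33265754  0.14737284] [-90.26437093   0.24120508 -89.88729808] [-0.17497976  0.07487892 -0.865243  ]
scene 1236 [0.1373 0.1397 0.1448 0.1491] (array([139, 221, 282,  45,  10,  19,  16,   8,  18, 256, 122, 100]), array([-0.4076305 , -0.39531985, -0.38300919, -0.37069853, -0.35838787,
       -0.34607721, -0.33376656, -0.3214559 , -0.30914524, -0.29683458,
       -0.28452392, -0.27221327, -0.25990261]))
top 52 [0.1826 0.1837 0.1848 0.1872] (array([ 1,  7,  3, 15,  5,  0,  0,  0,  0,  0,  2, 19]), array([-0.30477068, -0.30090521, -0.29703974, -0.29317428, -0.28930881,
       -0.28544334, -0.28157787, -0.27771241, -0.27384694, -0.26998147,
       -0.266116  , -0.26225054, -0.25838507]))
```

View pics/s2c.png

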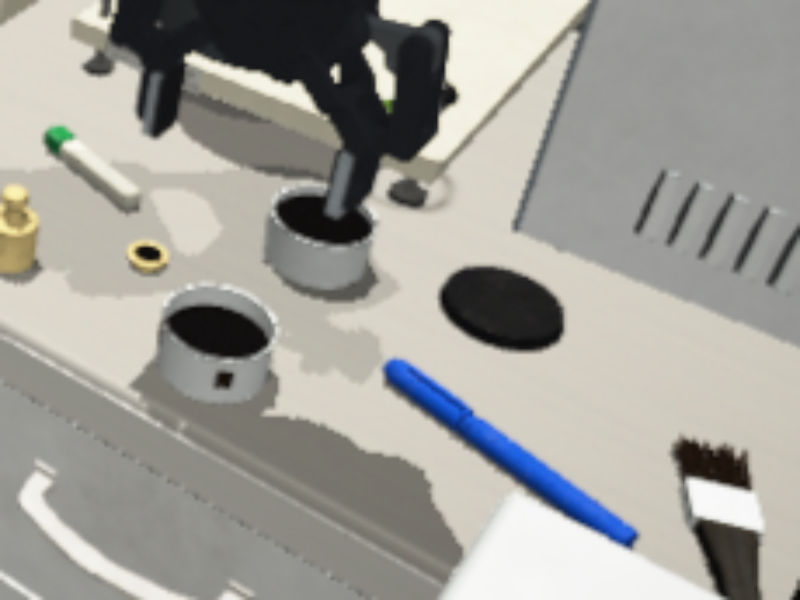

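Gripper open and upright; crop shows near fingertip at crop (335,210) and the other at (155,130), astride tin 2 at (215,345).

Call:
send_rows:
  moves:
    - [[0,0,0],0]
    - [[0.001,0.02,0.001],0]
    - [[0.001,0.045,0.001],0]
    - [[0.001,0.07,0.001],0]
    - [[0.001,0.09,0.001],0]
    - [[0.001,0.105,0.001],0]
    - [[0.001,0.113,0.001],0]
    - [[0.001,0.113,0.001],0]
    - [[0.001,0.113,0.001],0]
    - [[0.001,0.113,0.001],0]

```text
t: 2.08
ee_pos: [0.4381, -0.3379, 0.0401]
tool_rot: [-89.8, -0.1, -90.0]
contact_force: [-0.7, 0.8, -0.2]
opening: 0.996
```

Call:
send_rows:
  moves:
    - [[0,0,0],0]
    - [[0,0,0],0]
    - [[0,0,0],0]
    - [[0,0,0],0]
    - [[0,0,0],0]
    - [[0,0,0],0]
    - [[0,0,0],0]
    - [[0,0,0],0]
  jaw: 0.045
  squeeze: 30

```text
t: 2.75
ee_pos: [0.4375, -0.3371, 0.0397]
tool_rot: [-89.9, -0.1, -90.0]
contact_force: [-1.0, 1.5, 6.2]
opening: 0.647
```

Call:
send_rows:
  moves:
    - [[0,-0.004,0],0]
    - [[0,-0.014,0],0]
    - [[0,-0.03,0],0]
    - [[0,-0.048,0],0]
    - [[0,-0.066,0],0]
    - [[-0.006,-0.08,0.001],0]
    - [[-0.018,-0.09,0.002],0]
    - [[-0.036,-0.095,0.004],0]
    - [[-0.058,-0.095,0.006],0]
    - [[-0.082,-0.095,0.008],0]
    - [[-0.106,-0.095,0.01],0]
    - [[-0.13,-0.095,0.012],0]

```text
t: 3.75
ee_pos: [0.4487, -0.2056, 0.134]
tool_rot: [-90.0, -0.0, -90.0]
contact_force: [-0.4, -0.3, -0.3]
opening: 0.645
```

Call:
send_rows:
  moves:
    - [[-0.024,0,0.002],0]
    - [[-0.048,0,0.004],0]
    - [[-0.072,0,0.006],0]
    - [[-0.096,0,0.008],0]
    - [[-0.12,0,0.01],0]
    - [[-0.144,0,0.012],0]
    - [[-0.168,0,0.014],0]
    - [[-0.192,0,0.016],0]
    - [[-0.216,0,0.018],0]
    - [[-0.24,0,0.02],0]
    - [[-0.264,0,0.022],0]
    - [[-0.288,0,0.024],0]

```text
t: 4.75
ee_pos: [0.4728, 0.0825, 0.134]
tool_rot: [-90.0, 0.0, -90.0]
contact_force: [0.2, 0.4, -0.7]
opening: 0.648
```

Call:
send_rows:
  moves:
    - [[-0.024,0,0.002],0]
    - [[-0.048,0,0.004],0]
    - [[-0.072,0,0.006],0]
    - [[-0.096,0,0.008],0]
    - [[-0.12,0,0.01],0]
    - [[-0.144,0,0.01],0]
    - [[-0.164,0,0.01],0]
    - [[-0.18,0,0.01],0]
    - [[-0.192,0,0.01],0]
    - [[-0.199,0,0.01],0]
    - [[-0.199,0,0.01],0]
    - [[-0.199,0,0.01],0]

```text
t: 5.75
ee_pos: [0.4828, 0.28, 0.1333]
tool_rot: [-90.0, -0.0, -90.0]
contact_force: [-0.4, -0.2, -0.9]
opening: 0.647
```

```bash
python3 - <<'E'
from h import *
s=sense();print(s['t'],s['ee_pos'],s['tool_rot'],s['contact_force'],s['opening'])
a=capture('scene');b=capture('top')
x=cv2.resize(a['image'][90:250,120:320],(400,320),interpolation=cv2.INTER_CUBIC)
y=cv2.resize(b['image'][150:250,150:275],(400,320),interpolation=cv2.INTER_CUBIC)
cv2.imwrite('pics/c3.png',np.hstack([x,y])[:,:,::-1])
E
```

```text
5.75 [0.48276013 0.28002865 0.13332205] [-9.00141809e+01 -3.55899290e-02 -8.99797128e+01] [-0.36058986 -0.22881747 -0.89600708] 0.6470011444889803
```

View pics/c3.png

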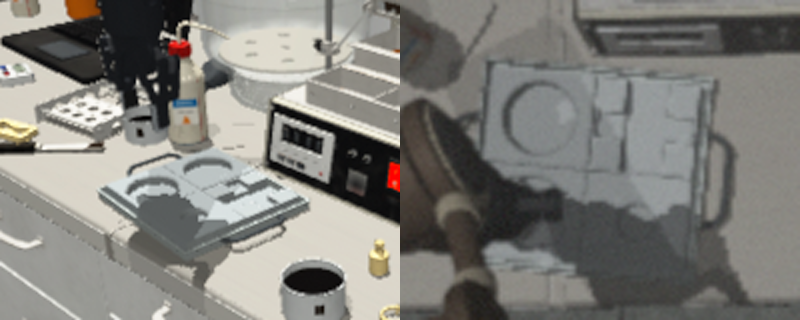

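The tin is held upright over the tray (left crop (143,123)), wells clear. I measure the held tin.

```bash
cat > held.py <<'E'
from h import *
from scipy.optimize import least_squares
def held(R=.0285,lo=-.022,hi=.01,rad=.045):
    s=sense();p=s['ee_pos'];c=capture('scene');w=wmap(c)
    m=(np.hypot(w[...,0]-p[0],w[...,1]-p[1])<rad)&(abs(w[...,2]-p[2])<.07)&(c['z_map']>0)
    q=w[m];print('z range',np.percentile(q[:,2]-p[2],[0,1,3,10,50]).round(4))
    im=c['image'][m].astype(int);bright=im.min(1)>70
    q=q[bright&(q[:,2]<p[2]+hi)]
    f=least_squares(lambda a:np.hypot(q[:,0]-a[0],q[:,1]-a[1])-R,p[:2],loss='soft_l1',f_scale=.0015).x
    print(len(q),'centre',f.round(4),'tcp',p.round(4),'diff',(f-p[:2]).round(4),'bottom z',np.percentile(q[:,2],[1,3]).round(4))
if __name__=='__main__': held()
E
python3 held.py
```

```text
z range [-0.0395 -0.0386 -0.036  -0.0289  0.0033]
332 centre [0.4819 0.2778] tcp [0.4828 0.2794 0.1332] diff [-0.0008 -0.0016] bottom z [0.0941 0.0947]
```

Call:
send_rows:
  moves:
    - [[-0.0015,0.005,-0.0025],0]
    - [[-0.0015,0.018,-0.0025],0]
    - [[-0.0015,0.036,-0.0025],0]
    - [[-0.0015,0.054,-0.0025],0]
    - [[-0.0015,0.067,-0.0025],0]
    - [[-0.0015,0.075,-0.0025],0]
    - [[-0.0015,0.08,-0.0025],0]
    - [[-0.0015,0.083,-0.0025],0]
    - [[-0.0015,0.085,-0.0025],0]
    - [[-0.0015,0.0865,-0.0025],0]
    - [[-0.0015,0.0865,-0.0025],0]

```text
t: 6.82
ee_pos: [0.4811, 0.2822, 0.0478]
tool_rot: [-89.9, 0.0, -90.0]
contact_force: [-0.8, -0.0, 0.2]
opening: 0.654
```

Call:
send_rows:
  moves:
    - [[0,0.0007,0],0]
    - [[0,0.0012,0],0]
    - [[0,0.0012,0],0]
    - [[0,0.0012,0],0]

```text
t: 7.15
ee_pos: [0.4811, 0.2822, 0.0478]
tool_rot: [-89.9, 0.0, -90.0]
contact_force: [-3.8, -1.6, 8.4]
opening: 0.65
```

Call:
send_rows:
  moves:
    - [[0,-0.001,0],0]
    - [[0,-0.001,0],0]
    - [[0,-0.001,0],0]
    - [[0,-0.001,0],0]
    - [[0,-0.001,0],0]
    - [[0,-0.01,0],0]
    - [[0,-0.025,0],0]
    - [[0,-0.045,0],0]
    - [[0,-0.065,0],0]
    - [[0.012,-0.08,0],0]
    - [[0.03,-0.09,0],0]
    - [[0.055,-0.09,0],0]
  jaw: 0.0854

```text
t: 8.15
ee_pos: [0.4828, 0.2283, 0.1392]
tool_rot: [-89.6, 0.2, -89.9]
contact_force: [1.1, -0.8, 1.0]
opening: 1.004
```

Call:
send_rows:
  moves:
    - [[0.03,0,0.003],0]
    - [[0.06,0,0.006],0]
    - [[0.09,0,0.009],0]
    - [[0.12,0,0.012],0]
    - [[0.15,0,0.015],0]
    - [[0.18,0,0.018],0]
    - [[0.21,0,0.021],0]
    - [[0.24,0,0.024],0]
    - [[0.27,0,0.027],0]
    - [[0.3,0,0.03],0]
    - [[0.33,0,0.033],0]
    - [[0.36,0,0.036],0]

```text
t: 9.15
ee_pos: [0.5164, -0.1347, 0.1362]
tool_rot: [-90.0, -0.0, -90.0]
contact_force: [0.8, 0.3, 0.5]
opening: 1.002
```

```bash
python3 - <<'E'
from m import *
s=sense();print(s['t'],s['ee_pos'],s['tool_rot'])
for k in('scene','top'):
    c=capture(k);w=wmap(c)
    s=(np.hypot(w[...,0]-.4797,w[...,1]-.2807)<.0335)&(w[...,2]>.022)&(w[...,2]<.06)
    q=w[s];g=least_squares(lambda a:np.hypot(q[:,0]-a[0],q[:,1]-a[1])-.0285,[.48,.28],loss='soft_l1',f_scale=.002).x
    t=q[q[:,2]>.034];print(k,g.round(4),'rimz',np.percentile(t[:,2],[50,90]).round(4),np.linalg.lstsq(np.c_[t[:,:2]-g,np.ones(len(t))],t[:,2],rcond=None)[0].round(3))
E
```

```text
9.15 [ 0.5163541  -0.13471903  0.13619072] [-8.99687845e+01 -5.84294008e-03 -9.00219020e+01]
scene [0.4791 0.2804] rimz [0.0375 0.0408] [ 0.002 -0.001  0.038]
top [0.4791 0.2811] rimz [0.0407 0.0434] [0.019 0.006 0.04 ]
```

Tin 2 is home (rim at 41 mm, level, centred within 1 mm). Now tin 1.

Call:
send_rows:
  moves:
    - [[0.028,0,0.005],0]
    - [[0.055,0,0.01],0]
    - [[0.082,0,0.015],0]
    - [[0.109,0,0.02],0]
    - [[0.136,0,0.025],0]
    - [[0.16,0,0.03],0]
    - [[0.18,0,0.034],0]
    - [[0.193,0,0.037],0]
    - [[0.2,0,0.037],0]
    - [[0.2015,0.005,0.037],0]
    - [[0.2015,0.015,0.037],0]
    - [[0.2015,0.03,0.037],0]

```text
t: 10.25
ee_pos: [0.5538, -0.3339, 0.1059]
tool_rot: [-89.9, -0.0, -90.0]
contact_force: [0.7, -0.7, 0.3]
opening: 1.0
```

Call:
send_rows:
  moves:
    - [[0,0.018,0],0]
    - [[0,0.035,0],0]
    - [[0,0.05,0],0]
    - [[0,0.06,0],0]
    - [[0,0.066,0],0]
    - [[0,0.068,0],0]
    - [[0,0.068,0],0]
    - [[0,0.068,0],0]

```text
t: 10.92
ee_pos: [0.5539, -0.335, 0.0383]
tool_rot: [-89.9, -0.0, -90.0]
contact_force: [0.0, -0.3, -0.0]
opening: 1.001
```

Call:
send_rows:
  moves:
    - [[0,0,0],0]
    - [[0,0,0],0]
    - [[0,0,0],0]
    - [[0,0,0],0]
    - [[0,0,0],0]
    - [[0,0,0],0]
    - [[0,0,0],0]
    - [[0,0,0],0]
  jaw: 0.045

```text
t: 11.58
ee_pos: [0.5541, -0.3353, 0.039]
tool_rot: [-89.9, -0.1, -90.0]
contact_force: [-0.6, 0.8, 6.0]
opening: 0.649
```

Call:
send_rows:
  moves:
    - [[0,-0.004,0],0]
    - [[0,-0.014,0],0]
    - [[0,-0.03,0],0]
    - [[0,-0.048,0],0]
    - [[0,-0.066,0],0]
    - [[-0.006,-0.08,-0.003],0]
    - [[-0.018,-0.09,-0.008],0]
    - [[-0.036,-0.095,-0.015],0]
    - [[-0.058,-0.095,-0.022],0]
    - [[-0.082,-0.095,-0.028],0]
    - [[-0.106,-0.095,-0.033],0]
    - [[-0.13,-0.095,-0.036],0]

```text
t: 12.58
ee_pos: [0.5161, -0.2035, 0.1326]
tool_rot: [-90.1, 0.0, -90.1]
contact_force: [0.2, -0.4, -1.6]
opening: 0.651
```

Call:
send_rows:
  moves:
    - [[-0.024,0,0],0]
    - [[-0.048,0,0],0]
    - [[-0.072,0,0],0]
    - [[-0.096,0,0],0]
    - [[-0.12,0,0],0]
    - [[-0.144,0,0],0]
    - [[-0.168,0,0],0]
    - [[-0.192,0,0],0]
    - [[-0.216,0,0],0]
    - [[-0.24,0,0],0]
    - [[-0.264,0,0],0]
    - [[-0.288,0,0],0]

```text
t: 13.58
ee_pos: [0.5168, 0.0845, 0.1327]
tool_rot: [-90.0, -0.0, -90.0]
contact_force: [0.7, -0.9, -1.3]
opening: 0.649
```

Call:
send_rows:
  moves:
    - [[-0.024,0,0.002],0]
    - [[-0.048,0,0.006],0]
    - [[-0.072,0,0.012],0]
    - [[-0.096,0,0.02],0]
    - [[-0.118,0,0.028],0]
    - [[-0.138,0,0.036],0]
    - [[-0.156,0,0.043],0]
    - [[-0.171,0,0.048],0]
    - [[-0.182,0,0.052],0]
    - [[-0.1885,0,0.053],0]
    - [[-0.1885,0,0.053],0]
    - [[-0.1885,0,0.053],0]

```text
t: 14.58
ee_pos: [0.5699, 0.2714, 0.1323]
tool_rot: [-90.1, -0.0, -90.0]
contact_force: [-0.3, -0.4, -0.7]
opening: 0.651
```

```bash
python3 held.py
```

```text
z range [-0.0403 -0.0383 -0.036  -0.0287  0.0045]
292 centre [0.5706 0.27  ] tcp [0.5699 0.2714 0.1323] diff [ 0.0008 -0.0015] bottom z [0.0931 0.094 ]
```

Call:
send_rows:
  moves:
    - [[0,0.005,-0.001],0]
    - [[0,0.018,-0.001],0]
    - [[0,0.036,-0.001],0]
    - [[0,0.054,-0.001],0]
    - [[0,0.067,-0.001],0]
    - [[0,0.075,-0.001],0]
    - [[0,0.08,-0.001],0]
    - [[0,0.083,-0.001],0]
    - [[0,0.085,-0.001],0]
    - [[0,0.086,-0.001],0]
    - [[0,0.086,-0.001],0]

```text
t: 15.55
ee_pos: [0.57, 0.2721, 0.0472]
tool_rot: [-89.9, 0.0, -90.0]
contact_force: [-0.2, 0.2, -0.6]
opening: 0.654
```

Call:
send_rows:
  moves:
    - [[0,0.0007,0],0]
    - [[0,0.0013,0],0]
    - [[0,0.0013,0],0]
    - [[0,0.0013,0],0]

```text
t: 15.88
ee_pos: [0.5702, 0.2722, 0.047]
tool_rot: [-89.9, 0.0, -90.0]
contact_force: [-2.0, -0.5, 5.5]
opening: 0.649
```

Call:
send_rows:
  moves:
    - [[0,-0.001,0],0]
    - [[0,-0.001,0],0]
    - [[0,-0.001,0],0]
    - [[0,-0.001,0],0]
    - [[0,-0.001,0],0]
    - [[0,-0.01,0],0]
    - [[0,-0.025,0],0]
    - [[0,-0.045,0],0]
    - [[0,-0.065,0],0]
    - [[0.012,-0.08,-0.005],0]
    - [[0.03,-0.09,-0.012],0]
    - [[0.055,-0.09,-0.019],0]
  jaw: 0.0854

```text
t: 16.88
ee_pos: [0.5533, 0.2185, 0.1404]
tool_rot: [-89.5, 0.2, -89.9]
contact_force: [1.5, 0.5, 0.7]
opening: 0.999
```

Call:
send_rows:
  moves:
    - [[0.03,0,0],0]
    - [[0.06,0,0],0]
    - [[0.09,0,0],0]
    - [[0.12,0,0],0]
    - [[0.15,0,0],0]
    - [[0.18,0,0],0]
    - [[0.208,0,0],0]
    - [[0.232,0,0],0]
    - [[0.252,0,0],0]
    - [[0.266,0,0],0]
    - [[0.273,0,0],0]
    - [[0.273,0,0],0]
  jaw: 0.05

```text
t: 17.88
ee_pos: [0.5511, -0.0576, 0.1367]
tool_rot: [-89.9, -0.0, -90.1]
contact_force: [-0.5, 0.1, 0.5]
opening: 0.586
```

```bash
python3 - <<'E'
from m import *
s=sense();print(s['t'],s['ee_pos'],s['tool_rot'],s['opening'])
p=s['ee_pos']
for k in('scene','top'):
    c=capture(k);w=wmap(c)
    if k=='scene':
        i=c['image'][60:270,190:470];cv2.imwrite('pics/c4.png',cv2.resize(i,(800,600),interpolation=cv2.INTER_CUBIC)[:,:,::-1])
    for o in((.5695,.2705),(.4797,.2807)):
        m=(np.hypot(w[...,0]-o[0],w[...,1]-o[1])<.0335)&(w[...,2]>.022)&(w[...,2]<.06)
        q=w[m]
        g=least_squares(lambda a:np.hypot(q[:,0]-a[0],q[:,1]-a[1])-.0285,o,loss='soft_l1',f_scale=.002).x
        t=q[q[:,2]>.034];print(k,len(q),g.round(4),'rimz',np.percentile(t[:,2],[50,90]).round(4))
    m=(np.hypot(w[...,0]-p[0],w[...,1]-p[1])<.06)&(w[...,2]>.06)&(w[...,2]<.2)
    print('tips',np.percentile(w[m][:,2]-p[2],[1,3]).round(4) if m.sum() else None)
    m=(np.hypot(w[...,0]-.55,w[...,1]+.055)<.016)&(w[...,2]>.005)&(w[...,2]<.05)
    q=w[m]
    for a,b in((.028,.05),(.006,.022)):
        r=q[(q[:,2]>a)&(q[:,2]<b)]
        if len(r)>5:
            g=least_squares(lambda x:np.hypot(r[:,0]-x[0],r[:,1]-x[1])-x[2],[.55,-.055,.01],loss='soft_l1',f_scale=.001).x;print(k,'sw',a,g.round(4),r.mean(0).round(4),len(r))
E
```

```text
17.8833 [ 0.55105379 -0.05758855  0.13665993] [-8.98774689e+01 -3.21295946e-02 -9.01300690e+01] 0.5861360127774118
scene 250 [0.5699 0.2708] rimz [0.0376 0.0402]
scene 287 [0.4791 0.2806] rimz [0.0375 0.04  ]
tips [-0.0208 -0.0163]
scene sw 0.028 [ 0.5498 -0.0556  0.0042] [ 0.5495 -0.0567  0.0361] 24
scene sw 0.006 [ 0.5513 -0.0555  0.0113] [ 0.5442 -0.0601  0.0147] 58
top 307 [0.5688 0.2717] rimz [0.0364 0.0415]
top 314 [0.4793 0.2807] rimz [0.0411 0.0437]
tips [0.0298 0.0299]
```

View pics/c4.png

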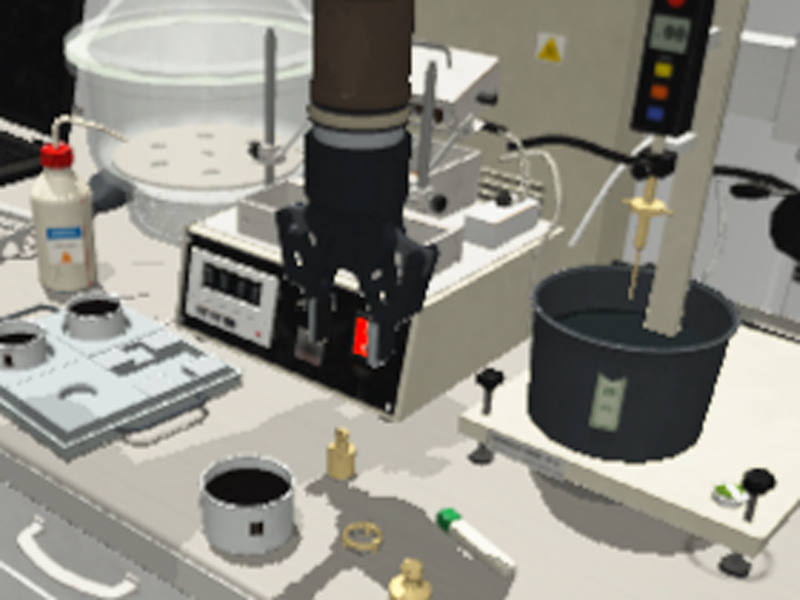

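Both tins sit level in their wells (crop (20,340) and (95,312)). Jaws are open above the small weight (340,455).

Call:
send_rows:
  moves:
    - [[-0.001,0.01,0],0]
    - [[-0.001,0.03,0],0]
    - [[-0.001,0.055,0],0]
    - [[-0.001,0.075,0],0]
    - [[-0.001,0.09,0],0]
    - [[-0.001,0.098,0],0]
    - [[-0.001,0.101,0],0]
    - [[-0.001,0.101,0],0]
    - [[-0.001,0.101,0],0]
    - [[-0.001,0.101,0],0]

```text
t: 18.82
ee_pos: [0.5515, -0.0552, 0.0354]
tool_rot: [-89.9, -0.0, -90.0]
contact_force: [0.5, 0.5, -0.8]
opening: 0.587
```

Call:
send_rows:
  moves:
    - [[0,0,0],0]
    - [[0,0,0],0]
    - [[0,0,0],0]
    - [[0,0,0],0]
    - [[0,0,0],0]
    - [[0,0,0],0]
    - [[0,0,0],0]
    - [[0,0,0],0]
  jaw: 0.015
  squeeze: 40

```text
t: 19.48
ee_pos: [0.5511, -0.0553, 0.0353]
tool_rot: [-89.9, -0.0, -90.0]
contact_force: [-0.5, 0.3, 5.9]
opening: 0.248
```

Call:
send_rows:
  moves:
    - [[0,-0.004,0],0]
    - [[0,-0.014,0],0]
    - [[0,-0.03,0],0]
    - [[0,-0.048,0],0]
    - [[0,-0.066,0],0]
    - [[-0.006,-0.08,-0.002],0]
    - [[-0.018,-0.085,-0.006],0]
    - [[-0.036,-0.085,-0.012],0]
    - [[-0.058,-0.085,-0.019],0]
    - [[-0.082,-0.085,-0.027],0]
    - [[-0.106,-0.085,-0.035],0]
    - [[-0.13,-0.085,-0.043],0]

```text
t: 20.48
ee_pos: [0.5057, 0.0763, 0.1188]
tool_rot: [-90.1, 0.0, -90.0]
contact_force: [0.2, -0.1, -1.7]
opening: 0.246
```

Call:
send_rows:
  moves:
    - [[-0.024,0,-0.008],0]
    - [[-0.046,0,-0.016],0]
    - [[-0.066,0,-0.023],0]
    - [[-0.083,0,-0.029],0]
    - [[-0.096,0,-0.034],0]
    - [[-0.104,0,-0.037],0]
    - [[-0.1075,0,-0.037],0]
    - [[-0.1075,0,-0.037],0]
    - [[-0.1075,0,-0.037],0]

```text
t: 21.23
ee_pos: [0.4705, 0.1821, 0.1192]
tool_rot: [-90.0, -0.0, -90.0]
contact_force: [-0.3, -0.0, -1.5]
opening: 0.249
```

```bash
python3 - <<'E'
from m import *
s=sense();p=s['ee_pos'];print(s['t'],p,s['opening'])
c=capture('scene');w=wmap(c);im=c['image'].astype(int)
m=(np.linalg.norm(w-(p-[0,0,.02]),axis=-1)<.045)&(im[...,0]-im[...,2]>25)
q=w[m];print(len(q),q.mean(0).round(4),'bottom',np.percentile(q[:,2],[1,4]).round(4)-p[2])
g=least_squares(lambda x:np.hypot(q[:,0]-x[0],q[:,1]-x[1])-.0115,p[:2],loss='soft_l1',f_scale=.001).x;print(g.round(4))
holes(c,(.42,.52,.14,.21),.0185,.014)
cv2.imwrite('pics/c5.png',cv2.resize(c['image'][130:250,150:310],(800,600),interpolation=cv2.INTER_CUBIC)[:,:,::-1])
E
```

```text
21.2333 [0.47045025 0.18211716 0.1192216 ] 0.24873674866320486
57 [0.4632 0.1761 0.0969] bottom [-0.0351216 -0.0350216]
[0.4717 0.1786]
  hole [0.4669 0.1774] rect c [0.4676 0.1778] [0.0203 0.028 ] 42.2 floor [0.0096 0.0099 0.0102] 48
  hole [0.4155 0.1634] rect c [0.4151 0.1612] [0.076  0.0087] 82.6 floor [0.008  0.0088 0.0093] 52
  hole [0.3199 0.0262] rect c [0.3216 0.0281] [0.104  0.0321] 57.5 floor [-0.1389 -0.1286 -0.1132] 268
  hole [ 0.2568 -0.0618] rect c [ 0.2584 -0.0593] [0.1389 0.029 ] 55.0 floor [-0.2954 -0.2629 -0.2352] 552
  hole [ 0.1564 -0.203 ] rect c [ 0.1633 -0.1944] [0.2226 0.0266] 56.7 floor [-0.8605 -0.6718 -0.561 ] 1358
```

View pics/c5.png

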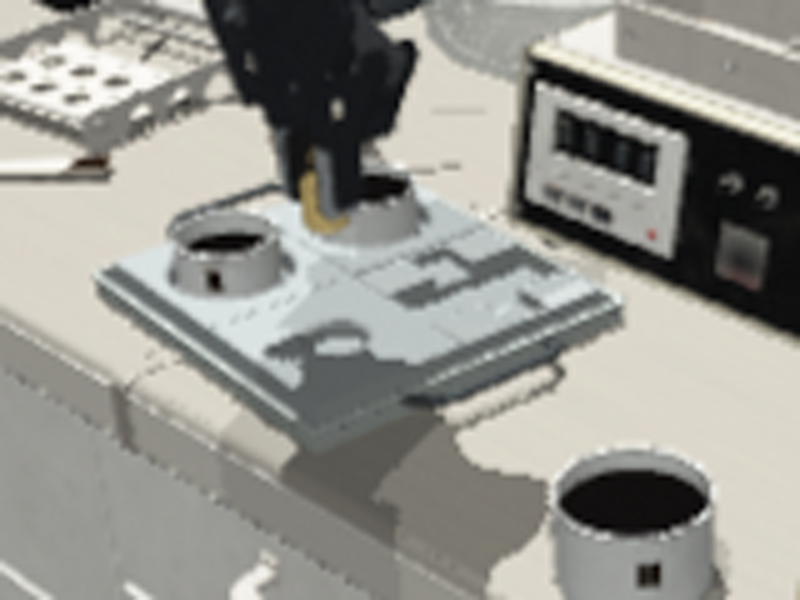

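Call:
send_rows:
  moves:
    - [[0,0.005,0],0]
    - [[0,0.016,0],0]
    - [[0,0.032,0],0]
    - [[0,0.047,0],0]
    - [[0,0.058,0],0]
    - [[0,0.064,0],0]
    - [[0,0.068,0],0]
    - [[0,0.07,0],0]
    - [[0,0.072,0],0]
    - [[0,0.0735,0],0]
    - [[0,0.0735,0],0]

```text
t: 22.2
ee_pos: [0.4711, 0.1825, 0.0464]
tool_rot: [-89.9, 0.0, -90.0]
contact_force: [0.6, 0.5, -0.0]
opening: 0.248
```

Call:
send_rows:
  moves:
    - [[0,0.0007,0],0]
    - [[0,0.0013,0],0]
    - [[0,0.0013,0],0]
    - [[0,0.0013,0],0]

```text
t: 22.53
ee_pos: [0.4712, 0.1826, 0.0462]
tool_rot: [-89.9, 0.0, -90.0]
contact_force: [-2.2, -0.8, 8.9]
opening: 0.244
```

Call:
send_rows:
  moves:
    - [[0,-0.001,0],0]
    - [[0,-0.001,0],0]
    - [[0,-0.001,0],0]
    - [[0,-0.001,0],0]
    - [[0,-0.001,0],0]
    - [[0,-0.01,0],0]
    - [[0,-0.025,0],0]
    - [[0,-0.045,0],0]
    - [[0,-0.065,0],0]
    - [[0.012,-0.08,0.005],0]
    - [[0.03,-0.085,0.01],0]
    - [[0.055,-0.085,0.015],0]
  jaw: 0.05

```text
t: 23.53
ee_pos: [0.4875, 0.1282, 0.1324]
tool_rot: [-89.7, 0.1, -89.9]
contact_force: [0.7, -0.1, -0.1]
opening: 0.582
```

Call:
send_rows:
  moves:
    - [[0.03,0,0.005],-0.105]
    - [[0.06,0,0.01],-0.21]
    - [[0.09,0,0.015],-0.315]
    - [[0.12,0,0.02],-0.42]
    - [[0.15,0,0.025],-0.525]
    - [[0.18,0,0.03],-0.63]
    - [[0.21,0,0.035],-0.735]
    - [[0.24,0,0.04],-0.84]
    - [[0.268,0,0.045],-0.945]
    - [[0.292,0,0.048],-1.05]
    - [[0.312,0,0.05],-1.16]
    - [[0.323,0,0.05],-1.264]

```text
t: 24.53
ee_pos: [0.536, -0.1984, 0.1303]
tool_rot: [-90.0, -0.1, -17.4]
contact_force: [-1.3, 1.1, -0.0]
opening: 0.587
```

```bash
python3 - <<'E'
from m import *
s=sense();p=s['ee_pos'];print(s['t'],p,s['tool_rot'],s['opening'])
for k in('scene','top'):
    c=capture(k);w=wmap(c)
    m=(np.hypot(w[...,0]-.47,w[...,1]-.1815)<.02)&(w[...,2]>.025)&(w[...,2]<.07)
    q=w[m];print(k,'weight',len(q),q.mean(0).round(4),'top z',np.percentile(q[:,2],[80,95]).round(4))
    m=(np.hypot(w[...,0]-.536,w[...,1]+.195)<.05)&(w[...,2]>.006)&(w[...,2]<.02)
    q=w[m];print(k,'tube',cv2.minAreaRect(q[:,:2].astype(np.float32)),len(q))
    if k=='scene': a=cv2.resize(c['image'][130:250,150:310],(400,300),interpolation=cv2.INTER_CUBIC);b=cv2.resize(c['image'][200:320,280:440],(400,300),interpolation=cv2.INTER_CUBIC);cv2.imwrite('pics/c6.png',np.hstack([a,b])[:,:,::-1])
E
```

```text
24.5333 [ 0.53596719 -0.19837427  0.13029199] [-90.04544231  -0.10652557 -17.38716014] 0.587156892898004
scene weight 78 [0.4681 0.1777 0.0357] top z [0.0439 0.0491]
scene tube ((0.535122811794281, -0.19743165373802185), (0.07922341674566269, 0.015236146748065948), 73.08274841308594) 190
top weight 51 [0.4708 0.1816 0.0387] top z [0.0492 0.0526]
top tube ((0.5414800643920898, -0.18000860512256622), (0.048136260360479355, 0.0136660635471344), 73.93914794921875) 71
```

View pics/c6.png

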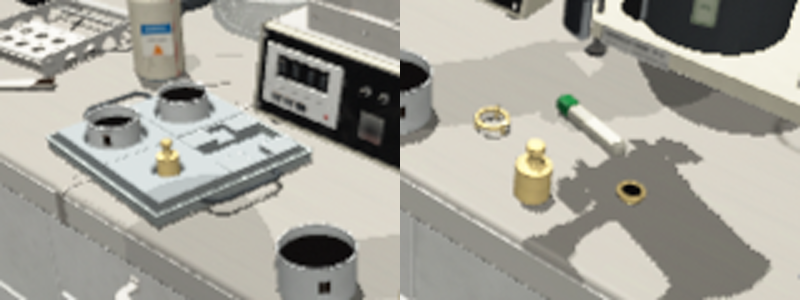

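Weight stands in its well (left crop (168,157)), tins in place; tube at right crop (592,125) untouched. Now the tube.

Call:
send_rows:
  moves:
    - [[0,0.01,0.001],0]
    - [[0,0.03,0.001],0]
    - [[0,0.055,0.001],0]
    - [[0,0.075,0.001],0]
    - [[0,0.09,0.001],0]
    - [[0,0.098,0.001],0]
    - [[0,0.101,0.001],0]
    - [[0,0.1015,0.001],0]
    - [[0,0.1015,0.001],0]
    - [[0,0.1015,0.001],0]

```text
t: 25.47
ee_pos: [0.5367, -0.1949, 0.0291]
tool_rot: [-90.0, -0.1, -17.6]
contact_force: [0.3, -0.6, -1.0]
opening: 0.585
```

Call:
send_rows:
  moves:
    - [[0,0,0],0]
    - [[0,0,0],0]
    - [[0,0,0],0]
    - [[0,0,0],0]
    - [[0,0,0],0]
    - [[0,0,0],0]
    - [[0,0,0],0]
    - [[0,0,0],0]
  jaw: 0.005
  squeeze: 30

```text
t: 26.13
ee_pos: [0.5363, -0.1951, 0.0288]
tool_rot: [-90.0, -0.1, -17.6]
contact_force: [-0.5, 0.0, 6.7]
opening: 0.14
```

Call:
send_rows:
  moves:
    - [[0,-0.004,0],0]
    - [[0,-0.014,0],0]
    - [[0,-0.03,0],0]
    - [[0,-0.048,0],0]
    - [[0,-0.066,0],0]
    - [[-0.0015,-0.08,0.006],-0.01]
    - [[-0.0045,-0.085,0.018],-0.02]
    - [[-0.009,-0.085,0.036],-0.03]
    - [[-0.0145,-0.085,0.058],-0.04]
    - [[-0.02,-0.085,0.082],-0.05]
    - [[-0.026,-0.085,0.106],-0.06]
    - [[-0.032,-0.085,0.13],-0.07]

```text
t: 27.13
ee_pos: [0.5434, -0.0588, 0.1125]
tool_rot: [-90.0, 0.1, -13.5]
contact_force: [-0.3, -0.6, -0.5]
opening: 0.143
```

```bash
python3 - <<'E'
from h import *
s=sense();p=s['ee_pos'];print(p,s['tool_rot'],s['opening'])
y=np.radians(s['tool_rot'][2]);d=np.array([.5605,.1725])-p[:2]
print('dx',d@[np.cos(y),np.sin(y)],'dz',d@[-np.sin(y),np.cos(y)],'turn',-(np.radians(-5.8)-y))
E
```

```text
[ 0.54341273 -0.05884889  0.11248727] [-89.98150512   0.09325984 -13.5212305 ] 0.1428153265159775
dx -0.037477011128044795 dz 0.22893177583530958 turn -0.13476089449394316
```

Call:
send_rows:
  moves:
    - [[-0.004,0,0.024],-0.015]
    - [[-0.008,0,0.048],-0.03]
    - [[-0.012,0,0.072],-0.045]
    - [[-0.016,0,0.096],-0.06]
    - [[-0.02,0,0.12],-0.075]
    - [[-0.024,0,0.144],-0.09]
    - [[-0.028,0,0.168],-0.1]
    - [[-0.031,0,0.19],-0.115]
    - [[-0.034,0,0.208],-0.125]
    - [[-0.036,0,0.221],-0.135]
    - [[-0.037,0,0.229],-0.135]
    - [[-0.037,0,0.229],-0.135]

```text
t: 28.13
ee_pos: [0.5617, 0.1719, 0.1127]
tool_rot: [-90.0, 0.0, -5.7]
contact_force: [-0.2, 0.2, -0.1]
opening: 0.138
```

```bash
python3 - <<'E'
from m import *
for k in('scene',):
    c=capture(k);s=sense();p=s['ee_pos'];print(s['t'],p,s['tool_rot'],s['opening'])
    w=wmap(c);m=(abs(w[...,2]-(p[2]-.02))<.014)&(np.hypot(w[...,0]-p[0],w[...,1]-p[1])<.055)
    q=w[m];im=c['image'][m].astype(int);b=(im.max(1)>90)
    q=q[b];print(len(q),cv2.minAreaRect(q[:,:2].astype(np.float32)),np.percentile(q,[1,99],0).round(4))
    cv2.imwrite('pics/c7.png',cv2.resize(c['image'][130:250,150:310],(800,600),interpolation=cv2.INTER_CUBIC)[:,:,::-1])
E
```

```text
28.1833 [0.56171313 0.17073001 0.11267912] [-9.00286050e+01  3.76957669e-02 -5.76071096e+00] 0.1373230256851464
107 ((0.5599477291107178, 0.16923552751541138), (0.035528164356946945, 0.0795145258307457), 11.512689590454102) [[0.5439 0.1296 0.0832]
 [0.5727 0.2094 0.1061]]
```

View pics/c7.png

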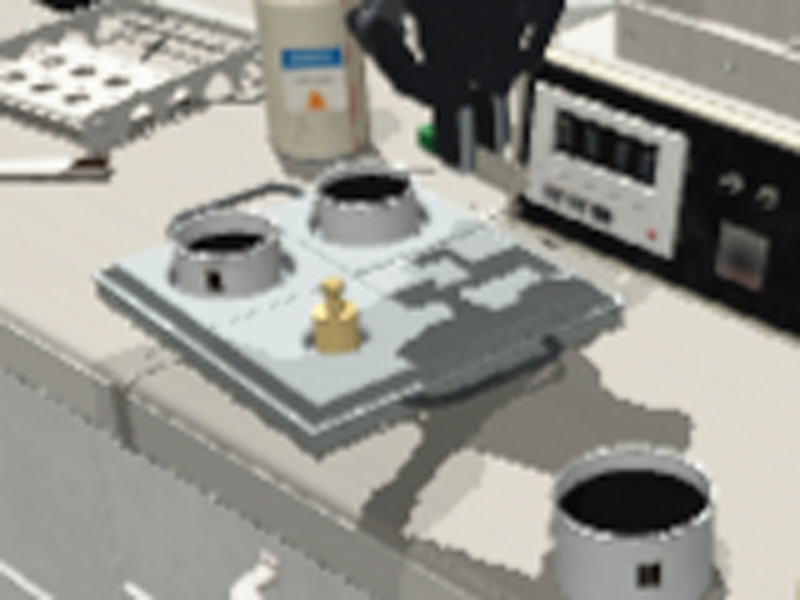

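Tube held level with its cap at crop (430,138), over the cradle; lowering.

Call:
send_rows:
  moves:
    - [[-0.001,0.005,0.0015],0]
    - [[-0.001,0.016,0.0015],0]
    - [[-0.001,0.032,0.0015],0]
    - [[-0.001,0.047,0.0015],0]
    - [[-0.001,0.057,0.0015],0]
    - [[-0.001,0.063,0.0015],0]
    - [[-0.001,0.067,0.0015],0]
    - [[-0.001,0.07,0.0015],0]
    - [[-0.001,0.072,0.0015],0]
    - [[-0.001,0.0725,0.0015],0]
    - [[-0.001,0.0725,0.0015],0]

```text
t: 29.1
ee_pos: [0.5619, 0.1719, 0.041]
tool_rot: [-90.0, -0.1, -5.8]
contact_force: [-0.3, -0.5, 0.5]
opening: 0.141
```

Call:
send_rows:
  moves:
    - [[0,0.0007,0],0]
    - [[0,0.0013,0],0]
    - [[0,0.0013,0],0]
    - [[0,0.0013,0],0]

```text
t: 29.43
ee_pos: [0.562, 0.1719, 0.0408]
tool_rot: [-90.0, -0.1, -5.8]
contact_force: [-1.7, -0.7, 6.5]
opening: 0.139
```

Call:
send_rows:
  moves:
    - [[0,-0.001,0],0]
    - [[0,-0.001,0],0]
    - [[0,-0.001,0],0]
    - [[0,-0.001,0],0]
    - [[0,-0.008,0],0]
    - [[0,-0.02,0],0]
    - [[0,-0.04,0],0]
    - [[0,-0.065,0],0]
    - [[0,-0.085,0],0]
    - [[-0.005,-0.1,-0.012],0]
    - [[-0.01,-0.105,-0.035],0]
    - [[-0.015,-0.105,-0.06],0]
  jaw: 0.03

```text
t: 30.43
ee_pos: [0.5429, 0.1141, 0.1482]
tool_rot: [-89.9, -0.4, -5.7]
contact_force: [-0.5, -0.8, -0.1]
opening: 0.35
```

Call:
send_rows:
  moves:
    - [[-0.01,0,-0.028],0]
    - [[-0.02,0,-0.056],0]
    - [[-0.03,0,-0.084],0]
    - [[-0.04,0,-0.112],0]
    - [[-0.05,-0.005,-0.14],0]
    - [[-0.06,-0.01,-0.168],0]
    - [[-0.065,-0.015,-0.196],0]
    - [[-0.07,-0.02,-0.22],0]
    - [[-0.07,-0.02,-0.24],0]
    - [[-0.07,-0.02,-0.25],0]
    - [[-0.07,-0.02,-0.25],0]
    - [[-0.07,-0.02,-0.25],0]

```text
t: 31.43
ee_pos: [0.4456, -0.128, 0.1647]
tool_rot: [-90.0, -0.1, -5.9]
contact_force: [-0.1, 1.1, 0.9]
opening: 0.351
```

```bash
python3 - <<'E'
from m import *
ims=[]
for k in('scene','top'):
    c=capture(k);w=wmap(c)
    for n,o,r in(('tinA',(.5695,.2705),.0335),('tinB',(.4797,.2807),.0335),('wt',(.470,.1815),.02)):
        q=w[(np.hypot(w[...,0]-o[0],w[...,1]-o[1])<r)&(w[...,2]>.024)&(w[...,2]<.07)]
        print(k,n,'topz',np.percentile(q[:,2],[90,95]).round(4))
    for n,o in(('L',(.442,-.051)),('lw',(.436,-.206))):
        q=w[(np.hypot(w[...,0]-o[0],w[...,1]-o[1])<.04)&(w[...,2]>.03)&(w[...,2]<.07)];print(k,n,q.mean(0).round(4))
    l=w[...,:2]-[.5595,.1715];a=np.radians(-5.8);lx=l@[np.cos(a),np.sin(a)];ly=l@[-np.sin(a),np.cos(a)]
    m=(abs(lx)<.03)&(abs(ly)<.042)&(w[...,2]>.0225)&(w[...,2]<.05);q=np.c_[lx[m],ly[m],w[m][:,2]]
    print(k,'tube',len(q),np.percentile(q,[2,50,98],0).round(4).tolist(),'z slope',np.linalg.lstsq(np.c_[q[:,:2],np.ones(len(q))],q[:,2],rcond=None)[0].round(3))
    b=(slice(140,240),slice(155,285)) if k=='scene' else (slice(160,250),slice(160,277))
    ims.append(cv2.resize(c['image'][b],(400,308),interpolation=cv2.INTER_CUBIC))
cv2.imwrite('pics/c8.png',np.hstack(ims)[:,:,::-1]);print(sense()['t'])
E
```

```text
scene tinA topz [0.0391 0.0402]
scene tinB topz [0.0393 0.04  ]
scene wt topz [0.0472 0.0493]
scene L [ 0.4438 -0.0499  0.035 ]
scene lw [ 0.4342 -0.2087  0.0384]
scene tube 59 [[-0.0054, -0.0376, 0.0225], [0.0011, 0.0013, 0.0238], [0.0069, 0.0356, 0.0255]] z slope [-0.     0.016  0.024]
top tinA topz [0.0396 0.0415]
top tinB topz [0.0394 0.0422]
top wt topz [0.051  0.0527]
top L [ 0.4425 -0.0503  0.0347]
top lw [nan nan nan]
top tube 118 [[-0.0252, -0.0386, 0.0226], [0.0011, 0.0064, 0.0249], [0.0254, 0.0407, 0.0291]] z slope [-0.012  0.011  0.025]
31.5333<stdin>:9: RuntimeWarning: Mean of empty slice.
  ret = um.true_divide(
```

View pics/c8.png

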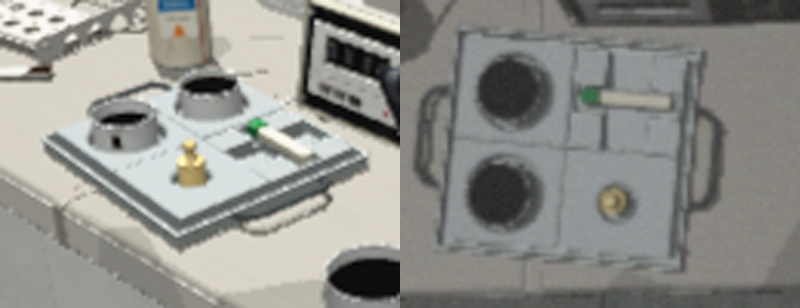

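Both views show every item home: tins at (122,125) and (210,92), weight (190,165), tube level in its slot (280,138).

```bash
python3 -c "
from h import *
print(job_done())"
```

```text
the job is handed in; nothing more can be done
None
```

I packed the kit tray and handed the job in after about 31.5 s of robot time. Both small tins are in the wide wells, the smaller brass weight is in the narrow well and the tube of needles is in its cradle. I placed them in the order you listed, and the gripper was clear of everything at hand-in.

What the last pictures and depth readings showed:

| Item | Top height measured | Expected when home |
|---|---|---|
| Small tins | 40–42 mm | about 41 mm |
| Small weight | 49–53 mm | about 51 mm |
| Tube | about 24–25 mm | about 25 mm |

- **Tins:** both look upright in the pictures. After placing, they were within about 1 mm of the well centres. The gripper stayed vertical to within half a degree all through.
- **Tube:** one view's fit suggested a slope of about 1 mm along its length, which is within the depth noise.
- **Larger tin and larger weight:** I did not touch them. Both cameras show the larger tin where it was first measured. The scene camera shows the larger weight in place. The top camera gave no reading for it, probably because the parked arm was in the way.
- **Camera disagreement:** the two cameras differed by 1–2 mm in y, less than the clearances.

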